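Index the coconut-carving turntable by one hole

ROBOT

A 6-joint arm with a two-finger parallel gripper is mounted at the origin on the work surface. World frame = base frame: x ahead of the robot, y to its left, z up, the work surface at z = 0. Lengths are in m, angles in rad, forces in N, time in s.
With the tool pointing down it reaches from about 0.4 to 0.825 m from the base axis. Payload 7 kg.
Tool frame: the origin (TCP) lies on the centre line of the jaws, within the pads' length; the fingertips stand 8 mm ahead of it and the grasp point (between the pads) lies 11 mm behind it (env.tips_ahead is the distance from the TCP to the fingertips, in m); x points along the fingers, y is the direction in which the jaws open and shut, and the axes are right-handed (so a half turn about x gives the same grasp; the last joint's range is limited). The gripper opens to 85 mm and grips with 20 to 120 N. Pads are 22 mm wide; open, the fingers measure 114 mm over their backs; the gripper's body (76 mm by 85 mm) begins 54 mm behind the grasp point. The pads swing forward as they close: fully open they stand 13 mm farther back than shut.
Start: joints at [-1.061, 0.359, 0.012, 0, -1.224, -0.288], TCP at [0.148, -0.658, 0.239] pointing down, gripper open.
Joint ranges: [-3.07, 3.07], [-1.43, 2.12], [-1.02, 1.25], [-3.03, 1.67], [-3.05, -0], [-3.03, 3.03]. Speed limits (rad/s): [2.39, 2.39, 3.01, 3.14, 3.14, 3.14].

INTERFACE

Orientations are given as a rotation vector (axis times angle).
In Python, from plant import env, grab_frame gives the robot as it stands. The module is installed in compiled form; this text tells all that it offers.
- The arm moves only by the tool move_arm, never from a script. Its argument "commands" is text: rows parted by semicolons, each of 5 numbers parted by spaces: the shift along the world's x, y, z in mm, then the turn about the world's z in degrees, then the closure, from 0 (fully open) to 1 (shut). In form: tx ty tz turn fingers; .... A call has 1 to 12 rows; each row is the pose to reach, as a shift and turn from the pose commanded when the call began; what a row does not reach only later rows make up. A row lasts 1/12 s, in which the tool goes at most 41.7 mm and 7.16 degrees, less where a joint would pass 70% of its speed; a pose out of reach is approached as far as the arm can. A call with a gripper value outside its range is refused whole. The fingers move at their own pace and stop on an object; the grip force is fixed at half the most. Time passes only in rows, so rows that repeat a pose let the fingers close. It gives the time, the measured TCP pose, the force and the opening at its end, in the units of the state.
- env.state(): the state, without advancing time (a new reading comes with each control period).
- grab_frame(name): name is "scene" or "top"; returns a dict with "img" (420x560x3 uint8, red, green, blue), "fx", "fy", "cx", "cy" (pixels), "k1" (the pictures are not rectified: a ray, as slopes to the right and down, at radius r is drawn at 1 + k1 r^2 times it, then the intrinsics apply), "extrinsics" (4x4, takes a point from camera to world coordinates). Camera axes: x right, y up, looking along -z (the intrinsics and any distortion apply to the point x, -y, -z); pixel columns grow to the right and rows downward; lengths in m; the calibration is good to about 2 mm. A picture is of the moment at which its call begins. There is no depth.
- env.close_job(): hands the job in, once; it reports no verdict.
The state is a dict: "time": time; "joint_pos": joint angles; "joint_velocities": joint speeds; "effort": joint torques, N m; "position": TCP position; "ee_rot": TCP orientation; "ft_force": force on the tool from outside, world axes, zero at the start; "torque": the same for the moment, N m; "width": opening from 0.0 (shut) to 1.0 (fully open).
Only numpy, scipy, OpenCV 4.12 (cv2) and the standard library are available. Lean on these libraries where they do the work, as an engineer would, in place of code of your own. Each camera call takes 0.05 s, during which the arm holds its last target. There are 200 camera calls.

TASK

Index the carving turntable by one hole: with the fingertips press the thumb pad of its spring plunger down, push the table round counterclockwise (seen from above) to the next hole, and let the plunger spring back up into that hole so that the table is locked there; then move clear. Do not force the table while the pin is still in its hole, do not turn it the other way or well past the next hole. Nothing is to be lifted or carried off: the coconut shell rides along on the table undisturbed and the other things on the bench stay where they are.

Things in the scene. Friction and masses are not known exactly. Their poses are not given: they have to be found in the camera images.
- turntable (a joint): table angle about its vertical axis, rad: 0 at the start (locked in a hole), growing counterclockwise seen from above; the next hole is at 0.785 (45 degrees). Turns freely (0.1 to 0.4 N m) once the pin is out; with the pin in a hole it has about 1.3 degrees of play either way. On the robot's side two bars reach out from the table and carry plunger, thumb pad and two upright cheeks
- plunger (a joint): how far the plunger is pressed down, m: 0 up, 0.012 fully down; spring 2.5 N at first, 6 N fully down. Its pin stands up into a hole of the index plate from below and leaves it at 0.007. Between holes the plate keeps the plunger down at about 0.007 even when let go; it springs up to 0 by itself when the pin comes under a hole and nothing presses the pad
- pad_top (a point): centre of the top of the dark steel thumb pad, 122 mm from the table's axis; 82 mm above the bench when up, 70 fully down. Pad 46 mm along the turning direction, 30 mm radially, between two upright cheeks fixed to the table, 60 mm apart inside, 8 mm thick, 34 mm long radially, tops at 107 mm: a finger between them can push the table by the cheek ahead. Local x points to the axis, z up
- table_centre (a point): centre of the top face of the aluminium turntable (disc, 144 mm diameter, top 60 mm above the bench), on its vertical axis. Local x points from the thumb pad towards the axis, z up
- plate_top (a point): the table's axis at the top of the fixed steel index plate under the table, 46 mm above the bench. The plate is 210 mm across, with 8 evenly spaced holes, 13 mm wide, at 88 mm radius; it does not move
- shell: half coconut shell, brown dome of 104 mm diameter and 45 mm height, lying loose mouth down at the centre of the turntable between three 6 mm high pegs; its top is 105 mm above the bench; origin at the centre of its underside. Must not be disturbed
- coconut: loose bystander: whole brown coconut, about 100 mm across and 101 tall, standing behind or beside the turntable; origin at the centre of its underside
- gouge: loose bystander: carving gouge, 170 mm long, lying flat to the left of the turntable, wooden handle, steel blade
- sander: loose bystander: sanding block 90 x 50 x 28 mm, to the right of the turntable; origin at the centre of its underside
- stub0: loose bystander: dark pointed abrasive stick standing upright, 24 mm diameter, 68 mm tall, to the right of the turntable
- stub1: loose bystander: same as stub0, near an edge of the bench
- tin: loose bystander: plain metal can, 68 mm diameter, 90 mm tall, near an edge of the bench; origin at the centre of its underside
- bowl: loose bystander: open half-shell bowl, 110 mm across, 50 mm tall, near an edge of the bench; origin at the centre of its underside

How it is judged:
By the outcome, as a careful person would: the job done as asked, in the order asked, and still so for the second after the job is handed in, with the robot touching nothing.
It also fails if it takes over 48 s, if anything falls off the work surface, if the arm or the gripper's body presses on something with over 40 N, if the wrist force passes 120 N, or if a joint passes its speed limit or range.

## Working session

There is one attempt and no reset: what is moved stays moved. The work goes in short steps, Python scripts to look and compute and a tool call to move; the robot and the scene stay as the last step left them, time stands still between calls to the robot, and variables do not carry over. Pictures are saved under pics/ and viewed, about 8 in all and at most 12, crops included, and the job is handed in when it is done.

Besides the shell and the picture viewer there is one more tool, called after "Call:" as name(argument=value, ...), one argument or row to a line, values as JSON. move_arm: Moves the arm, as the interface text tells. Its arguments: {"type":"object","properties":{"commands":{"type":"string"}},"required":["commands"]}

```bash
mkdir -p pics
cat > h.py <<'E'
from plant import env, grab_frame
import numpy as np, cv2
def snap(name,fn):
    f=grab_frame(name); cv2.imwrite('pics/'+fn,f['img'][:,:,::-1]); return f
def ray(f,u,v):
    d=np.array([(u-f['cx'])/f['fx'],(v-f['cy'])/f['fy']]);s=d.copy()
    for _ in range(20): s=d/(1+f['k1']*(s@s))
    E=f['extrinsics'];return E[:3,3],E[:3,:3]@np.array([s[0],-s[1],-1])
def at(f,u,v,z):
    o,d=ray(f,u,v);return o+d*(z-o[2])/d[2]
def proj(f,p):
    E=f['extrinsics'];c=E[:3,:3].T@(np.array(p)-E[:3,3]);s=np.array([c[0],-c[1]])/-c[2]
    s=s*(1+f['k1']*(s@s));return s[0]*f['fx']+f['cx'],s[1]*f['fy']+f['cy']
E
python3 - <<'E'
from h import *
for n in('scene','top'):
    f=snap(n,n+'0.png');print(n,f['fx'],f['cx'],f['cy'],f['k1'],f['extrinsics'].round(3).tolist())
s=env.state();print({k:np.round(v,3) for k,v in s.items()},env.tips_ahead)
E
```

```text
scene 431.9912794399874 279.8468372083034 213.5365652724355 0.03659074271266806 [[-0.262, -0.725, 0.637, 1.299], [0.965, -0.19, 0.18, 0.212], [-0.009, 0.662, 0.75, 0.958], [0.0, 0.0, 0.0, 1.0]]
top 543.5718530616742 279.8141499528487 219.60806636614714 -0.20381793050685684 [[0.003, 0.988, -0.157, 0.305], [-1.0, 0.004, 0.007, 0.023], [0.008, 0.157, 0.988, 1.813], [0.0, 0.0, 0.0, 1.0]]
{'time': np.float64(0.1), 'joint_pos': array([-1.061,  0.359,  0.011, -0.   , -1.224, -0.288]), 'joint_velocities': array([ 0.   , -0.003,  0.001,  0.002,  0.   ,  0.   ]), 'effort': array([-4.0000e-03, -5.8476e+01,  2.9411e+01,  6.9550e+00, -3.0000e-03,
       -0.0000e+00]), 'position': array([ 0.148, -0.658,  0.238]), 'ee_rot': array([-0.173,  1.564,  0.175]), 'ft_force': array([ 0.02 , -0.543,  0.881]), 'torque': array([-0.001, -0.022,  0.013]), 'width': np.float64(1.002)} 0.008
```

View pics/scene0.png

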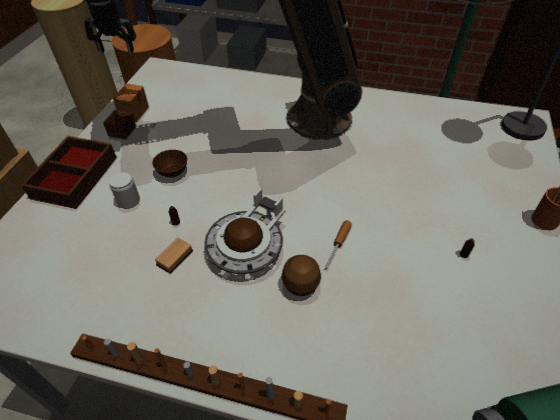

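View pics/top0.png

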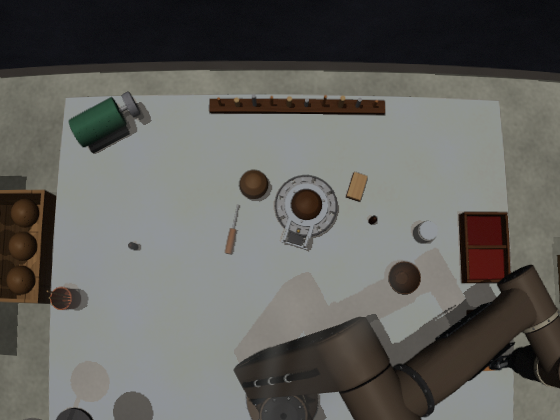

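The scene picture shows the turntable near (244,243) with the pad and cheeks near (267,205). In the top picture the table is near (306,205) and the pad near (297,235). I'll zoom in on both.

Run:
```python
from h import *
a=cv2.imread('pics/top0.png')[165:260,255:350];b=cv2.imread('pics/scene0.png')[180:280,195:295]
a=cv2.resize(a,(400,400),interpolation=cv2.INTER_CUBIC);b=cv2.resize(b,(400,400),interpolation=cv2.INTER_CUBIC)
cv2.imwrite('pics/c1.png',cv2.convertScaleAbs(np.hstack([a,b]),alpha=1.3,beta=20))
```

```text
(no output)
```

View pics/c1.png

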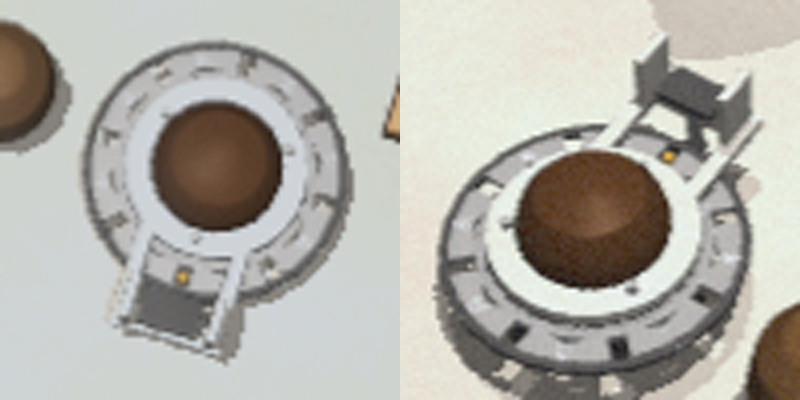

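The crop shows the plate centre at about (306.3,205.9) and the pad at about (296,238) in the top picture. I'll fit a model and overlay it.

```bash
cat > ov.py <<'E'
from h import *
def model(c,a):
    # a: world angle from axis to pad
    r=np.array([np.cos(a),np.sin(a)]);t=np.array([-r[1],r[0]])
    P=lambda x,y,z:[*(c+r*x+t*y),z]
    L=[[P(122+dx,dy,82) for dx,dy in((-15,-23),(15,-23),(15,23),(-15,23))]]
    for s in(30,38,-30,-38): L.append([P(105,s,107),P(139,s,107),P(139,s,70),P(105,s,70)])
    g=np.linspace(0,2*np.pi,60)
    L+= [[[*(c+105*np.array([np.cos(k),np.sin(k)])),46] for k in g],[[*(c+72*np.array([np.cos(k),np.sin(k)])),60] for k in g]]
    return L
def overlay(f,c,a,box,w):
    u,v,n=box;k=w/n
    im=cv2.convertScaleAbs(cv2.resize(f['img'][v:v+n,u:u+n,::-1],(w,w),interpolation=cv2.INTER_CUBIC),alpha=1.3,beta=20)
    for j,l in enumerate(model(c,a)):
        q=np.array([proj(f,np.array(p)/1000) for p in l]);q=((q+.5-[u,v])*k).astype(int)
        cv2.polylines(im,[q],True,[(0,255,0),(0,0,255),(0,0,255),(255,0,0),(255,0,0),(255,0,255),(255,255,0)][j],1)
    return im
E
python3 - <<'E'
from ov import *
t=grab_frame('top');s=grab_frame('scene')
c=at(t,306.3,205.9,.046)*1000;p=at(t,295.9,237.7,.082)*1000;n=at(t,298.2,230.6,.046)*1000
g=lambda x,y:at(s,195+(x-400)/4,180+y/4,.046)*1000
cs=g(596,240)
print(c,p,n,cs, [np.degrees(np.arctan2(*(q-c)[1::-1])) for q in(p,n)],np.hypot(*(p-c)[:2]))
a=np.arctan2(*(p-c)[1::-1])
cv2.imwrite('pics/o1.png',np.hstack([overlay(t,c[:2],a,(255,165,95),400),overlay(s,c[:2],a,(195,180,100),400)]))
E
```

```text
[632.52997904 -77.24500291  46.        ] [521.90905522 -41.3075098   82.        ] [549.93591758 -50.22937317  46.        ] [639.67031828 -74.99044019  46.        ] [np.float64(162.0025410492168), np.float64(161.88763563256398)] 116.31204665905948
```

View pics/o1.png

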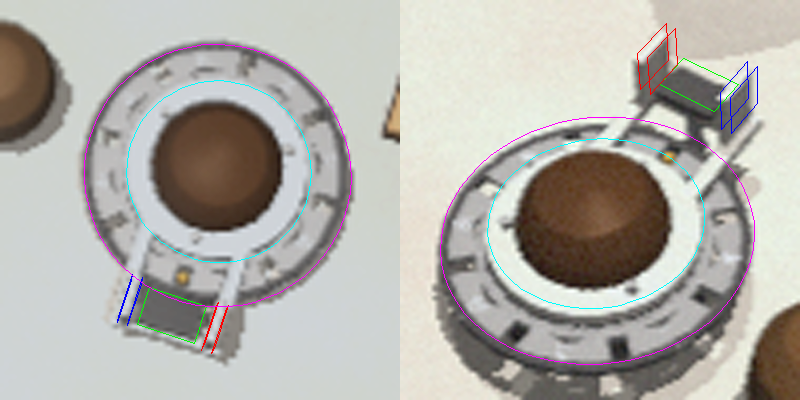

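The overlay agrees within about 3 mm in both views. The axis is at about (634,-77) mm and the pad direction is 162°, so the pad centre is at about (518,-40). Next I'll work out the approach.

Run:
```python
from h import *
from scipy.spatial.transform import Rotation as R
s=env.state();M=R.from_rotvec(s['ee_rot']).as_matrix();print(M.round(3),np.degrees(np.arctan2(M[1,1],M[0,1])))
c=np.array([634.,-77.5])
for d in (0,39,45):
    a=np.radians(162+d);p=c+122*np.array([np.cos(a),np.sin(a)]);print(d,p,p-s['position'][:2]*1000)
```

```text
[[-0.    -0.22   0.976]
 [ 0.001  0.976  0.22 ]
 [-1.     0.001 -0.   ]] 102.7048111955094
0 [517.97110501 -39.79992669] [369.56678661 618.40229686]
39 [ 520.10318797 -121.22088984] [371.69886957 536.9813337 ]
45 [ 525.29720405 -132.88684097] [376.89288565 525.31538257]
```

Call:
move_arm(
  commands="370 618 0 -31 1;370 618 0 -31 1;370 618 0 -31 1;370 618 0 -31 1;370 618 0 -31 1;370 618 0 -31 1;370 618 0 -31 1;370 618 0 -31 1;370 618 0 -31 1;370 618 0 -31 1;370 618 0 -31 1;370 618 0 -31 1",
)

```text
time: 1.2
position: [0.4028, -0.2327, 0.2396]
ee_rot: [0.251, 1.555, -0.25]
ft_force: [1.9, -0.6, 0.0]
width: 0.004
```

Call:
move_arm(
  commands="110 186 0 0 1;110 186 0 0 1;110 186 0 0 1;110 186 0 0 1;110 186 0 0 1;110 186 0 0 1;110 186 0 0 1;110 186 0 0 1;110 186 0 0 1;110 186 -50 0 1;110 186 -90 0 1;110 186 -90 0 1",
)

```text
time: 2.2
position: [0.5078, -0.0503, 0.1439]
ee_rot: [0.252, 1.564, -0.255]
ft_force: [-1.6, -1.6, -0.2]
width: 0.002
```

Run:
```python
from ov import *
from scipy.spatial.transform import Rotation as R
t=grab_frame('top');s=grab_frame('scene');st=env.state();M=R.from_rotvec(st['ee_rot']).as_matrix()
print(st['position'],st['ft_force'],np.degrees(np.arctan2(M[1,1],M[0,1])))
c=np.array([634,-77.5]);a=np.radians(162)
cv2.imwrite('pics/o2.png',np.hstack([overlay(t,c,a,(255,165,95),400),overlay(s,c,a,(225,160,80),400)]))
```

```text
[ 0.51081134 -0.05002488  0.14840044] [ 0.90177075 -0.15701576  0.83791518] 71.63557039820887
```

View pics/o2.png

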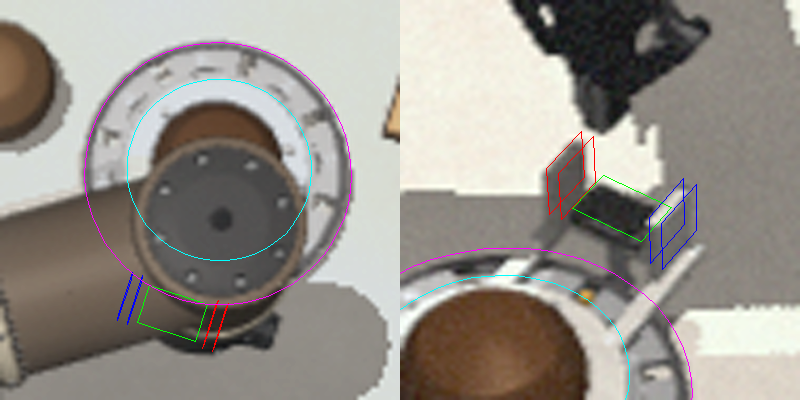

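The picture shows the shut fingertips above the pad on the robot's side, and the model pad is within about 4 mm of the real one in the scene view. I'll centre at about (519,-42) and lower to 8 mm above the pad.

Call:
move_arm(
  commands="8 8 0 0 1;8 8 0 0 1;8 8 -20 0 1;8 8 -40 0 1;8 8 -50 0 1;8 8 -50 0 1;8 8 -50 0 1;8 8 -50 0 1",
)

```text
time: 2.97
position: [0.5214, -0.0405, 0.1008]
ee_rot: [0.251, 1.554, -0.25]
ft_force: [0.2, 0.2, -0.6]
width: 0.002
```

Run:
```python
from ov import *
t=grab_frame('top');s=grab_frame('scene');st=env.state()
print(st['position'],st['ft_force'])
b=s['img'][160:240,225:305,::-1]
cv2.imwrite('pics/o3.png',cv2.convertScaleAbs(cv2.resize(b,(560,560),interpolation=cv2.INTER_CUBIC),alpha=1.6,beta=30))
```

```text
[ 0.52120545 -0.04049976  0.10063425] [-0.21769267 -0.24738196  0.06010621]
```

View pics/o3.png

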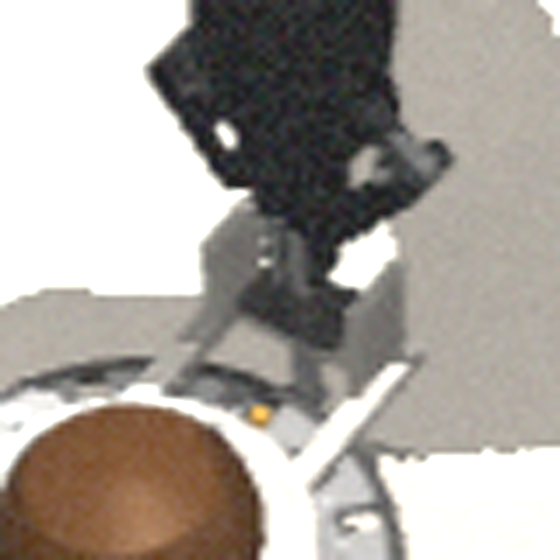

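The finger stands between the cheeks, roughly centred over the pad, without contact. I'll press down slowly.

Call:
move_arm(
  commands="0 0 -3 0 1;0 0 -6 0 1;0 0 -9 0 1;0 0 -11 0 1;0 0 -13 0 1;0 0 -13 0 1;0 0 -13 0 1;0 0 -13 0 1",
)

```text
time: 3.73
position: [0.5203, -0.0407, 0.0865]
ee_rot: [0.25, 1.556, -0.25]
ft_force: [-1.5, 0.3, 2.6]
width: 0.003
```

Call:
move_arm(
  commands="0 0 -2 0 1;0 0 -4 0 1;0 0 -6 0 1;0 0 -7 0 1;0 0 -7 0 1;0 0 -7 0 1;0 0 -7 0 1;0 0 -7 0 1",
)

```text
time: 4.4
position: [0.5203, -0.0406, 0.0793]
ee_rot: [0.25, 1.556, -0.25]
ft_force: [-1.6, 2.1, 6.0]
width: 0.002
```

Run:
```python
import numpy as np
c=np.array([635,-78]);p=np.array([520.3,-40.6]);v=p-c
for d in (3,6,9,12,15,18,21,24,27,30,34,37,40,43,46,49,52):
    a=np.radians(d);w=np.array([[np.cos(a),-np.sin(a)],[np.sin(a),np.cos(a)]])@v;print(d,(w-v).round(1))
```

```text
3 [-1.8 -6.1]
6 [ -3.3 -12.2]
9 [ -4.4 -18.4]
12 [ -5.3 -24.7]
15 [ -5.8 -31. ]
18 [ -5.9 -37.3]
21 [ -5.8 -43.6]
24 [ -5.3 -49.9]
27 [ -4.5 -56.1]
30 [ -3.3 -62.4]
34 [ -1.3 -70.5]
37 [  0.6 -76.6]
40 [  2.8 -82.5]
43 [  5.3 -88.3]
46 [  8.1 -93.9]
49 [ 11.2 -99.4]
52 [  14.6 -104.8]
```

Call:
move_arm(
  commands="-2 -6 0 3 1;-3 -12 0 6 1;-4 -18 0 9 1;-5 -25 0 12 1;-6 -31 0 15 1;-6 -37 0 18 1;-6 -44 0 21 1;-6 -44 0 21 1;-6 -44 0 21 1",
)

```text
time: 5.15
position: [0.5155, -0.085, 0.0798]
ee_rot: [-0.038, 1.568, 0.037]
ft_force: [0.7, -0.8, 6.1]
width: -0.002
```

Run:
```python
from ov import *
s=grab_frame('scene');st=env.state()
print(st['position'],st['ft_force'])
b=s['img'][170:270,195:295,::-1]
cv2.imwrite('pics/o4.png',cv2.convertScaleAbs(cv2.resize(b,(560,560),interpolation=cv2.INTER_CUBIC),alpha=1.6,beta=30))
```

```text
[ 0.51544871 -0.08496367  0.07976696] [0.81682348 0.10795942 5.19770947]
```

View pics/o4.png

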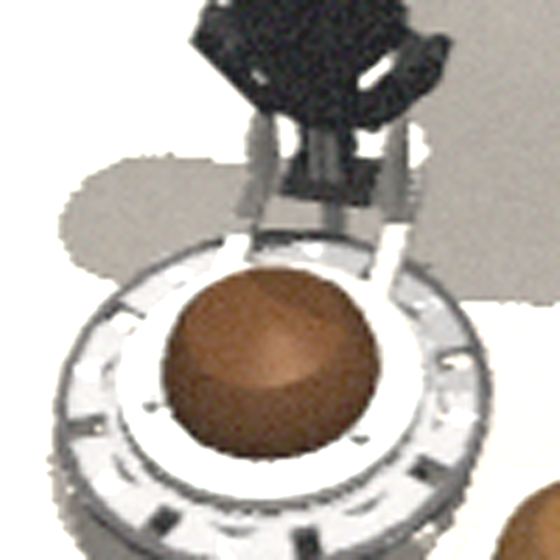

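The table has turned about 20°. The finger is carrying it by friction on the pad, still roughly mid between the cheeks, and the shell is riding along. I'll continue pressed to about 34°, then lift the finger off the pad while staying between the cheeks.

Call:
move_arm(
  commands="0 -6 0 3 1;1 -12 0 6 1;3 -19 0 9 1;5 -27 0 13 1;5 -27 0 13 1;5 -27 0 13 1;5 -27 5 13 1;5 -27 10 13 1;5 -27 15 13 1;5 -27 15 13 1;5 -27 15 13 1",
)

```text
time: 6.12
position: [0.5192, -0.1116, 0.0945]
ee_rot: [-0.215, 1.56, 0.215]
ft_force: [0.4, -0.2, -0.6]
width: 0.003
```

Run:
```python
from ov import *
s=grab_frame('scene');st=env.state()
print(st['position'],st['ft_force'])
c=np.array([634.5,-78]);im=[]
for d in(30,34): im.append(overlay(s,c,np.radians(162+d),(195,170,100),400))
cv2.imwrite('pics/o5.png',np.hstack(im))
```

```text
[ 0.51903051 -0.11160212  0.09425679] [-0.97205937  0.52383691  0.39207649]
```

View pics/o5.png

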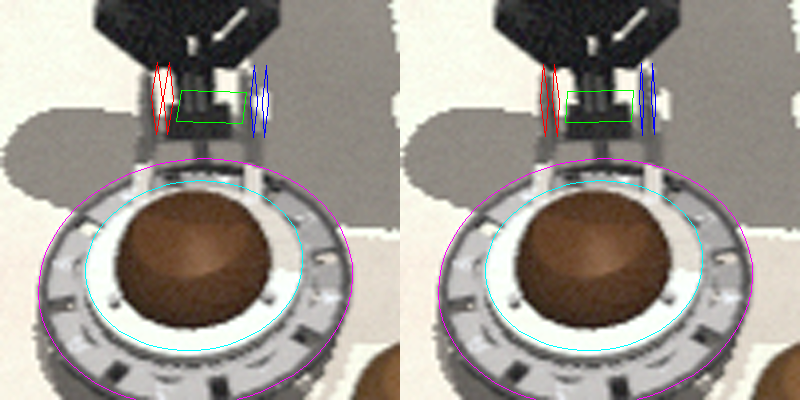

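The pad is held low by the plate at about 33°, and the finger is clear above it between the cheeks. Now I'll push by the cheek ahead with the pad free, in small steps.

Call:
move_arm(
  commands="2 -6 0 3 1;4 -12 0 6 1;6 -16 0 8 1;8 -20 0 10 1;9 -23 0 12 1;9 -23 0 12 1;9 -23 0 12 1",
)

```text
time: 6.75
position: [0.528, -0.1347, 0.094]
ee_rot: [-0.378, 1.538, 0.378]
ft_force: [0.0, 0.8, -0.8]
width: 0.001
```

Run:
```python
from ov import *
s=grab_frame('scene');st=env.state()
print(st['position'],st['ft_force'])
c=np.array([634.5,-78]);im=[]
for d in(38,45): im.append(overlay(s,c+[3,-2],np.radians(162+d),(195,170,100),400))
cv2.imwrite('pics/o6.png',np.hstack(im))
```

```text
[ 0.52800369 -0.13464542  0.09401567] [0.00686598 0.41288905 0.31481941]
```

View pics/o6.png

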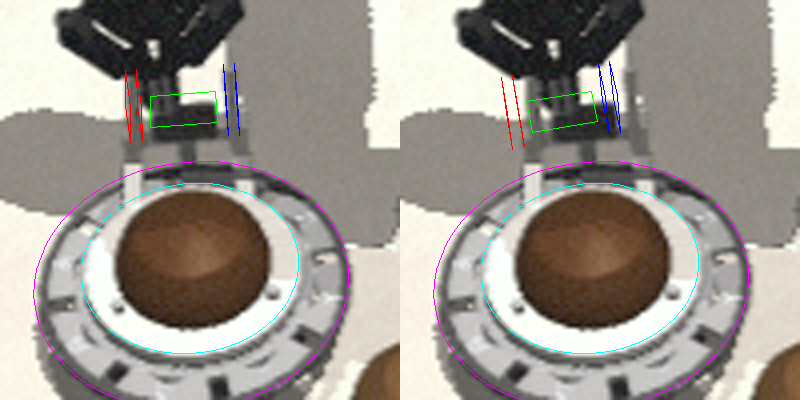

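The table is at about 37–38°, and the finger is just reaching the left cheek, the one ahead. I'll continue in small steps and watch the force.

Call:
move_arm(
  commands="1 -2 0 1 1;2 -4 0 2 1;3 -6 0 3 1;4 -7 0 4 1;4 -7 0 4 1;4 -7 0 4 1",
)

```text
time: 7.3
position: [0.5326, -0.1419, 0.0944]
ee_rot: [-0.434, 1.527, 0.433]
ft_force: [-0.5, 0.3, 1.3]
width: -0.003
```

Call:
move_arm(
  commands="1 -2 0 1 1;1 -2 0 1 1;1 -2 0 1 1",
)

```text
time: 7.55
position: [0.5334, -0.1438, 0.0944]
ee_rot: [-0.447, 1.524, 0.447]
ft_force: [0.0, 0.3, 0.4]
width: -0.0
```

Run:
```python
from ov import *
s=grab_frame('scene');st=env.state()
print(st['position'],st['ft_force'])
c=np.array([634.5,-78]);im=[]
for d in(42,45): im.append(overlay(s,c+[3,-2],np.radians(162+d),(195,170,100),400))
cv2.imwrite('pics/o7.png',np.hstack(im))
```

```text
[ 0.53331987 -0.14376432  0.09436469] [-0.96973372  0.52553218  0.1639688 ]
```

View pics/o7.png

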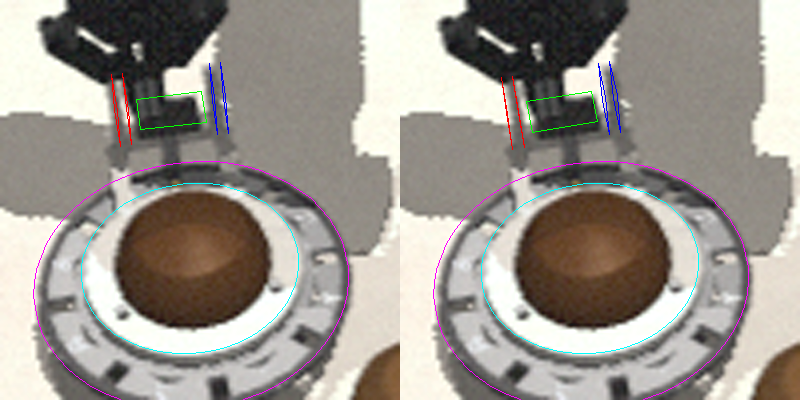

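The table is at about 42° and the pad is still low. I'll go on by about 1° steps, using a numeric pad-height profile to save viewed pictures.

```bash
cat > prof.py <<'E'
from ov import *
import sys
s=grab_frame('scene');st=env.state();g=cv2.cvtColor(s['img'],cv2.COLOR_RGB2GRAY)
print(st['time'],st['position'].round(4),st['ft_force'].round(1))
c=np.array([637.5,-80]);d=float(sys.argv[1]);a=np.radians(162+d)
# profile down through the pad's middle-right and edge; rows 190..212
P=np.array([*(c+122*np.array([np.cos(a),np.sin(a)])+8*np.array([-np.sin(a),np.cos(a)])*-1),78])/1000
u,v=map(round,proj(s,P));print(u,v,g[190:214,u-1:u+4].mean(1).round().astype(int))
cv2.imwrite('pics/last.png',s['img'][:,:,::-1])
E
python3 prof.py 42
```

```text
7.65 [ 0.5333 -0.1437  0.0943] [ 0.6 -0.2  0.9]
240 198 [174 174 176 171  77  27  16  17  20  22  20  23  21  48  60  66  84  84
  86  82  82  35  24  38]
```

Call:
move_arm(
  commands="1 -2 0 1 1;1 -2 0 1 1;1 -2 0 1 1;1 -2 0 1 1",
)

```text
time: 7.98
position: [0.5343, -0.1457, 0.0943]
ee_rot: [-0.461, 1.521, 0.461]
ft_force: [1.3, -0.1, 0.0]
width: 0.002
```

```bash
python3 prof.py 43
```

```text
8.0333 [ 0.5343 -0.1457  0.0943] [ 0.2 -0.4 -0. ]
240 198 [174 174 175 171  77  27  19  18  15  21  17  19  13  46  62  67  82  86
  85  84  82  36  22  40]
```

Call:
move_arm(
  commands="1 -1 0 0 1;1 -1 0 0 1;1 -1 0 0 1;1 -1 0 0 1",
)

```text
time: 8.37
position: [0.5353, -0.1467, 0.0943]
ee_rot: [-0.461, 1.521, 0.461]
ft_force: [-0.4, -0.2, 0.4]
width: 0.004
```

```bash
python3 prof.py 44
```

```text
8.4167 [ 0.5353 -0.1467  0.0943] [-0.3 -0.1 -0. ]
239 198 [175 176 176 172  73  29  19  18  21  18  18  24  17  40  57  60  79  78
  77  76  73  40  22  33]
```

```bash
cat >> prof.py <<'E'
for f in (cv2.imread('pics/prev.png'),cv2.imread('pics/last.png')):
    if f is None: continue
    h=cv2.cvtColor(f,cv2.COLOR_BGR2GRAY); print('row201',h[200:203,218:260].mean(0).astype(int)); print('row208',h[207:210,218:260].mean(0).astype(int))
cv2.imwrite('pics/prev.png',cv2.imread('pics/last.png'))
E
cp pics/last.png pics/prev.png
```

Call:
move_arm(
  commands="1 -2 0 1 1;1 -2 0 1 1;1 -2 0 1 1;1 -2 0 1 1",
)

```text
time: 8.75
position: [0.5363, -0.1487, 0.0943]
ee_rot: [-0.474, 1.518, 0.474]
ft_force: [0.0, 0.6, 0.4]
width: 0.002
```

```bash
python3 prof.py 44
```

```text
8.8 [ 0.5363 -0.1487  0.0944] [0.3 1.  0.3]
239 198 [176 177 176 176  76  34  21  17  19  22  22  20  17  49  61  66  85  85
  84  86  82  42  21  34]
row201 [122 121 121 129 104  71  59  78 114 118  70  23  19  21  16  19  18  18
  19  21  19  15  22  21  20  19  32  72  83  63  56  62  63  80  86  90
  92  92  91  92  92  91]
row208 [94 95 94 83 71 61 60 64 70 81 86 88 89 90 91 94 92 65 42 45 42 63 89 94
 95 96 95 95 95 95 90 77 74 74 81 85 92 93 94 94 96 94]
row201 [144 149 142 113  75  58  75 119 127  77  21  19  20  19  21  19  24  18
  18  20  21  19  19  18  20  23  71  78  58  58  59  62  79  83  89  95
  93  94  93  93  93  93]
row208 [94 94 81 69 61 62 61 63 76 83 84 89 87 89 91 94 70 48 44 45 57 85 95 93
 94 95 94 94 94 93 74 78 79 81 93 94 93 95 92 92 96 94]
```

The table follows at about 1 px (about 1.1°) per step, and the pad is still low. I'll continue with fine steps.

Call:
move_arm(
  commands="1 -1 0 0 1;1 -1 0 0 1;1 -1 0 0 1;1 -1 0 0 1",
)

```text
time: 9.13
position: [0.5374, -0.1497, 0.0943]
ee_rot: [-0.474, 1.518, 0.474]
ft_force: [-0.6, 0.9, -0.7]
width: 0.0
```

```bash
python3 prof.py 44
```

```text
9.1833 [ 0.5373 -0.1497  0.0943] [ 0.9  0.5 -0. ]
239 198 [176 177 176 176  88  43  30  22  19  18  20  22  18  48  60  69  89  92
  92  87  86  43  21  35]
row201 [144 149 142 113  75  58  75 119 127  77  21  19  20  19  21  19  24  18
  18  20  21  19  19  18  20  23  71  78  58  58  59  62  79  83  89  95
  93  94  93  93  93  93]
row208 [94 94 81 69 61 62 61 63 76 83 84 89 87 89 91 94 70 48 44 45 57 85 95 93
 94 95 94 94 94 93 74 78 79 81 93 94 93 95 92 92 96 94]
row201 [151 147 138  90  60  61  93 128 112  56  23  20  17  20  19  17  22  18
  23  19  19  21  21  23  14  39  76  74  61  59  60  75  83  90  92  93
  92  93  92  94  93  95]
row208 [93 94 81 67 58 62 60 60 74 82 84 87 88 87 89 85 59 44 42 43 76 94 93 93
 93 94 93 93 94 87 73 72 74 83 83 88 93 94 94 95 93 94]
```

Call:
move_arm(
  commands="0 -1 0 0 1;0 -1 0 0 1;0 -1 0 0 1;0 -1 0 0 1",
)

```text
time: 9.52
position: [0.5373, -0.1507, 0.0944]
ee_rot: [-0.474, 1.518, 0.474]
ft_force: [0.0, -0.1, 0.2]
width: 0.003
```

```bash
python3 prof.py 44
```

```text
9.5667 [ 0.5373 -0.1507  0.0943] [ 0.6  1.2 -0.2]
239 198 [175 175 176 177  99  55  39  32  23  18  21  22  17  51  63  68  91  90
  91  91  90  47  24  33]
row201 [151 147 138  90  60  61  93 128 112  56  23  20  17  20  19  17  22  18
  23  19  19  21  21  23  14  39  76  74  61  59  60  75  83  90  92  93
  92  93  92  94  93  95]
row208 [93 94 81 67 58 62 60 60 74 82 84 87 88 87 89 85 59 44 42 43 76 94 93 93
 93 94 93 93 94 87 73 72 74 83 83 88 93 94 94 95 93 94]
row201 [147 153 126  81  60  60 104 133  96  41  17  13  17  15  17  19  20  22
  17  21  19  19  22  22  17  47  76  67  58  60  60  71  83  92  92  94
  93  94  92  94  92  93]
row208 [94 88 76 66 60 61 61 71 76 82 83 87 89 88 91 79 53 47 44 45 81 94 94 93
 92 94 95 96 95 83 75 80 78 82 85 90 95 93 93 94 93 94]
```

Call:
move_arm(
  commands="1 -1 0 0 1;1 -1 0 0 1;1 -1 0 0 1;1 -1 0 0 1",
)

```text
time: 9.9
position: [0.5382, -0.1516, 0.0943]
ee_rot: [-0.474, 1.518, 0.475]
ft_force: [-0.3, 0.2, 0.8]
width: -0.002
```

```bash
python3 prof.py 44|head -3
```

```text
9.95 [ 0.5382 -0.1516  0.0943] [-1.2  0.5  0.5]
239 198 [175 176 176 177  92  68  48  42  32  27  18  22  21  49  61  69  92  94
  92  92  94  49  23  36]
```

Call:
move_arm(
  commands="0 -1 0 1 1;0 -1 0 1 1;0 -1 0 1 1;0 -1 0 1 1",
)

```text
time: 10.28
position: [0.5383, -0.1523, 0.0943]
ee_rot: [-0.488, 1.515, 0.489]
ft_force: [-1.3, 5.3, 0.8]
width: -0.004
```

```bash
python3 prof.py 44
```

```text
10.3333 [ 0.5383 -0.1522  0.0943] [-0.6  4.7  0.7]
239 198 [175 177 177 176 110  67  60  46  32  24  19  23  21  48  61  70  90  92
  94  92  93  49  21  35]
row201 [152 152 107  65  61  66 124 137  89  27  18  19  20  19  20  20  17  21
  22  15  20  18  16  20  24  65  74  55  55  58  64  82  84  89  94  93
  93  92  92  92  93  94]
row208 [93 80 68 61 62 61 59 73 80 82 85 85 86 90 90 71 47 45 43 62 85 95 95 93
 94 95 96 94 94 77 73 75 80 93 89 91 92 94 92 94 93 93]
row201 [151 153 103  64  60  77 124 121  69  29  18  18  16  16  18  15  23  18
  21  23  20  19  18  20  26  70  70  52  56  61  60  91  97  92  95  92
  92  94  93  92  93  92]
row208 [94 78 67 61 63 60 60 74 81 81 83 85 89 89 91 64 45 45 38 64 89 93 92 94
 94 93 95 95 94 75 77 82 85 88 88 92 94 91 94 95 95 94]
```

The resisting force rose to 5 N, which suggests the pin has dropped in and the play is taken up. I'll back off the cheek and look.

Call:
move_arm(
  commands="-1 2 0 0 1;-3 6 0 0 1;-5 10 0 0 1;-5 10 10 0 1;-5 10 30 0 1;-5 10 60 0 1;-5 10 60 0 1;-5 10 60 0 1",
)

```text
time: 11.0
position: [0.5347, -0.1427, 0.157]
ee_rot: [-0.489, 1.511, 0.487]
ft_force: [-0.0, -0.7, 0.1]
width: 0.002
```

Run:
```python
from ov import *
s=grab_frame('scene');st=env.state()
print(st['position'],st['ft_force'])
c=np.array([634.5,-78])
o=cv2.imread('pics/scene0.png');fo=dict(s);fo['img']=o[:,:,::-1]
cv2.imwrite('pics/o8.png',np.hstack([overlay(s,c+[3,-2],np.radians(162+45),(195,170,100),400),overlay(fo,c+[3,-2],np.radians(162),(195,170,100),400)]))
```

```text
[ 0.53371549 -0.14260568  0.15559344] [0.28243446 0.25804668 0.12857187]
```

View pics/o8.png

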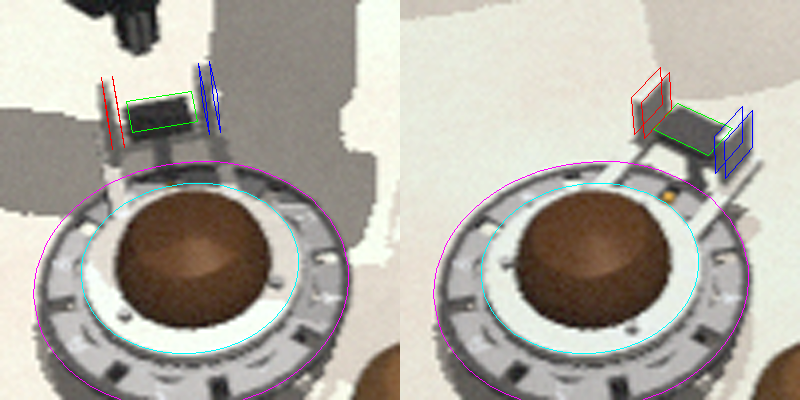

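The table is at about 45° and the shell is undisturbed, but whether the pad is fully up is ambiguous in the shade. I'll move the arm well clear for light and check with numbers: the orange pin and the pad profile against the start.

Call:
move_arm(
  commands="-30 -20 60 0 1;-60 -100 80 0 1;-90 -250 100 0 1;-90 -250 100 0 1;-90 -250 100 0 1;-90 -250 100 0 1;-90 -250 100 0 1;-90 -250 100 0 1;-90 -250 100 0 1;-90 -250 100 0 1;-90 -250 100 0 1;-90 -250 100 0 1",
)

```text
time: 12.05
position: [0.4435, -0.3915, 0.2538]
ee_rot: [-0.489, 1.515, 0.49]
ft_force: [1.1, 0.1, -0.6]
width: -0.002
```

```bash
cat > chk.py <<'E'
from ov import *
fs={}
for n in('scene','top'):
    f=grab_frame(n);cv2.imwrite(f'pics/{n}1.png',f['img'][:,:,::-1]);fs[n]=f
    for w in(0,1):
        im=cv2.imread(f'pics/{n}{w}.png');h=cv2.cvtColor(im,cv2.COLOR_BGR2HSV)
        m=(h[...,0]>12)&(h[...,0]<28)&(h[...,1]>130)&(h[...,2]>50)
        u,v,k=(195,170,100) if n=='scene' else (255,165,95)
        ys,xs=np.nonzero(m[v:v+k,u:u+k]);print(n,w,[(x+u,y+v,*im[y+v,x+u]) for x,y in zip(xs,ys)][:14])
c=np.array([634,-78.])
for d in(0,45):
    a=np.radians(162+d);print(d,[proj(fs[n],[*(c/1000+.088*np.array([np.cos(a),np.sin(a)])),.046]) for n in('scene','top')])
E
python3 chk.py
```

```text
scene 0 [(np.int64(241), np.int64(218), np.uint8(23), np.uint8(38), np.uint8(58)), (np.int64(245), np.int64(218), np.uint8(27), np.uint8(42), np.uint8(62)), (np.int64(261), np.int64(218), np.uint8(44), np.uint8(103), np.uint8(135)), (np.int64(262), np.int64(218), np.uint8(48), np.uint8(108), np.uint8(140)), (np.int64(239), np.int64(219), np.uint8(7), np.uint8(30), np.uint8(54)), (np.int64(241), np.int64(219), np.uint8(17), np.uint8(35), np.uint8(57)), (np.int64(242), np.int64(219), np.uint8(21), np.uint8(37), np.uint8(57)), (np.int64(243), np.int64(219), np.uint8(9), np.uint8(29), np.uint8(52)), (np.int64(245), np.int64(219), np.uint8(18), np.uint8(37), np.uint8(58)), (np.int64(248), np.int64(219), np.uint8(11), np.uint8(33), np.uint8(54)), (np.int64(249), np.int64(219), np.uint8(14), np.uint8(34), np.uint8(57)), (np.int64(261), np.int64(219), np.uint8(45), np.uint8(104), np.uint8(137)), (np.int64(262), np.int64(219), np.uint8(38), np.uint8(112), np.uint8(148)), (np.int64(263), np.int64(219), np.uint8(48), np.uint8(83), np.uint8(104))]
scene 1 [(np.int64(237), np.int64(215), np.uint8
[... 2653 characters left out ...]
256), np.int64(173), np.uint8(29), np.uint8(47), np.uint8(66)), (np.int64(257), np.int64(173), np.uint8(27), np.uint8(43), np.uint8(62)), (np.int64(258), np.int64(173), np.uint8(27), np.uint8(43), np.uint8(62)), (np.int64(259), np.int64(173), np.uint8(26), np.uint8(43), np.uint8(61)), (np.int64(260), np.int64(173), np.uint8(26), np.uint8(42), np.uint8(60)), (np.int64(261), np.int64(173), np.uint8(30), np.uint8(46), np.uint8(63))]
0 [(np.float64(262.29344467896937), np.float64(217.2990897680401)), (np.float64(298.37539015097855), np.float64(230.48871873645984))]
45 [(np.float64(238.8983437301169), np.float64(214.0928811257391)), (np.float64(318.7669547185875), np.float64(228.97122999980334))]
```

Bright orange shows again at (237,216) in the scene view, where the pin should be at 45°. It was absent between holes. I'll take one last look in good light.

Run:
```python
from ov import *
c=np.array([634.5,-78]);r=[]
s=grab_frame('scene');t=grab_frame('top')
a=overlay(t,c+[-1,1],np.radians(207),(255,165,95),400)
b=cv2.convertScaleAbs(cv2.resize(s['img'][180:240,205:265,::-1],(400,400),interpolation=cv2.INTER_CUBIC),alpha=1.3,beta=20)
cv2.imwrite('pics/o9.png',np.hstack([a,b]))
for n,g in(('top',t),('scene',s)):
    d=cv2.absdiff(cv2.imread(f'pics/{n}0.png'),g['img'][:,:,::-1].copy()).max(2)
    print(n,[(k,d[v-8:v+8,u-8:u+8].mean().round(1)) for k,u,v in ([('coco',254,184),('gouge',233,230),('sander',357,187),('stub0',373,220),('stub1',134,246),('tin',425,231),('bowl',404,277)] if n=='top' else [('coco',301,275),('gouge',340,240),('sander',174,255),('stub0',174,215),('stub1',468,248),('tin',124,190),('bowl',170,163)])])
```

```text
top [('coco', np.float64(6.8)), ('gouge', np.float64(9.6)), ('sander', np.float64(37.2)), ('stub0', np.float64(78.9)), ('stub1', np.float64(9.0)), ('tin', np.float64(75.5)), ('bowl', np.float64(11.5))]
scene [('coco', np.float64(4.7)), ('gouge', np.float64(5.2)), ('sander', np.float64(4.7)), ('stub0', np.float64(38.6)), ('stub1', np.float64(6.8)), ('tin', np.float64(4.3)), ('bowl', np.float64(9.6))]
```

View pics/o9.png

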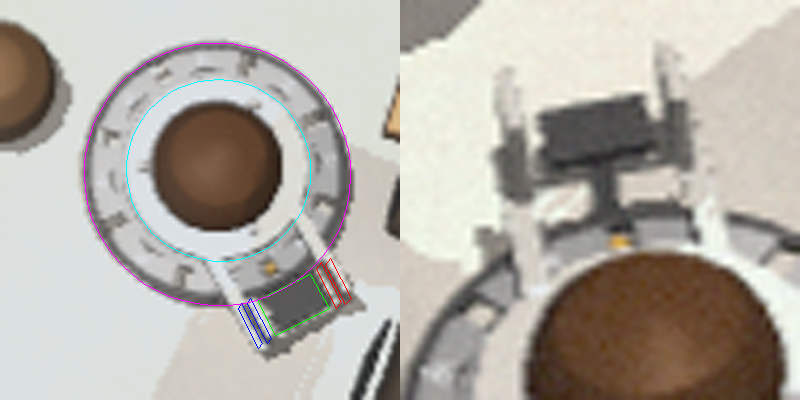

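The last picture shows the pad at 45° within the model lines, the orange pin standing in the hole in both views, and the shell still centred. I'll do a quick check that stub0's image difference is only arm shadow, then hand in if it is.

Run:
```python
from h import *
r=[]
for im in(cv2.imread('pics/scene0.png'),grab_frame('scene')['img'][:,:,::-1]):
    p=im[200:230,160:190].max(2);y,x=np.nonzero(p<45);r.append((x.mean(),y.mean(),len(x)));print(r[-1],np.median(p))
s=env.state();print(s['ft_force'],s['position'],s['time'])
if np.hypot(r[0][0]-r[1][0],r[0][1]-r[1][1])<1.5: env.close_job();print('closed')
```

```text
(np.float64(13.891472868217054), np.float64(16.13953488372093), 129) 164.0
(np.float64(13.733333333333333), np.float64(15.433333333333334), 150) 64.0
[ 0.45653678  0.47222658 -0.49895032] [ 0.44362994 -0.3919893   0.25438716] 12.3
the job is handed in; nothing more can be done
closed
```

I indexed the turntable one hole counterclockwise and handed the job in at 12.3 s. My checks say the plunger is up and locked in the next hole.

I pressed the thumb pad down about 11 mm (about 6 N) and turned the table to about 33°. Then I lifted the finger off the pad and pushed the cheek ahead in small steps. At about 45° the resistance rose to about 5 N, more than free turning should give, so I backed off and moved the arm clear.

**Last checks**
- **Angle:** the 45° model lines match the pad in the top view.
- **Pin:** the orange pin shows in its hole again in both views, where it should be at 45°. I did not see it in the pictures taken between holes.
- **Shell:** it is still centred on the table.
- **Other objects:** they look unmoved in the scene view. The top view differed at the sander, stub0 and tin, which I put down to the arm and its shadow. stub0 also differed in the scene view, but its outline had not shifted by more than 1 pixel.

**What disagreed**
- In the shaded picture right after locking, the pad looked about 2 pixels lower than the model. The better-lit picture with the pin visible suggests that was the pad's shaded front face, but I did not measure the pad's height separately.
- The two cameras differed by about 3 mm on the table's position.

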